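# Turn the driver blade end for end in its cradle

### The arm

A 7-joint arm with a two-finger parallel gripper is mounted at the origin on the work surface. World frame = base frame: x ahead of the robot, y to its left, z up, the work surface at z = 0. Lengths are in m, angles in rad, forces in N, time in s.
With the tool pointing down it reaches from about 0.4 to 0.75 m from the base axis. Payload 19.5 kg.
Tool frame: the origin (TCP) lies midway between the tips of the shut fingers; the grasp point (between the pads) lies 19 mm behind it (arm.hold_point_z is the distance from the TCP to the grasp point, in m); x points along the fingers, z is the direction in which the jaws open and shut, and the axes are right-handed (so a half turn about x gives the same grasp; the last joint's range is limited). The gripper opens to 85 mm and grips with 20 to 120 N. Pads are 22 mm wide; open, the fingers measure 114 mm over their backs; the gripper's body (76 mm by 85 mm) begins 54 mm behind the grasp point. The pads swing forward as they close: fully open they stand 13 mm farther back than shut.
Start: joints at [-0.042, 0.707, -0.028, 1.485, 0.022, 0.951, -0.075], TCP at [0.575, 0, 0.231] pointing down, gripper open.
Joint ranges: [-2.71, 2.71], [-0.32, 2.16], [-1.57, 1.52], [0, 2.45], [-1.46, 4.6], [0, 2.02], [-2.83, 2.83]. Speed limits (rad/s): [1.89, 1.89, 2.57, 2.57, 3.01, 3.01, 3.01].

### API

Orientations are given as a rotation vector (axis times angle).
In Python, from bench import arm gives the robot as it stands. The module is installed in compiled form; this text tells all that it offers.
- The arm moves only by the tool carry_out, never from a script. Its argument "motion" is one flat list of numbers, 7 for each row, row after row: the turn, a rotation vector about the world's x, y, z in units of 5 degrees (1.0 is 5 degrees), then the shift along the world's x, y, z in m, then the opening, from 0 (shut) to 1 (fully open). A call has 1 to 5 rows; each row shifts and turns the pose as measured when the row begins; what a row does not reach is not made up. A row lasts 1/8 s, in which the tool goes at most 62.5 mm and 10.7 degrees, less where a joint would pass 70% of its speed; a pose out of reach is approached as far as the arm can. A call with a gripper value outside its range is refused whole. The fingers move at their own pace and stop on an object; "newtons" is the grip in N (left out, the last holds). Time passes only in rows, so rows that do not move let the fingers close. It gives the time, the measured TCP pose, the force and the opening at its end, in the units of the state.
- arm.get_obs(): the state, without advancing time (a new reading comes with each control period).
- arm.camera(name): name is "scene" or "side" or "wrist"; returns a dict with "image" (420x560x3 uint8, red, green, blue), "vfov" (degrees; the focal length in pixels is half the picture's height over the tangent of half this angle, whatever the lens; pixels are square), "cx", "cy" (the principal point, pixels), "pose" (4x4, takes a point from camera to world coordinates); the wrist camera has in their place "mount" (4x4, takes a point from camera to tool coordinates, whose origin is the TCP and whose axes are the tool frame's). Camera axes: x right, y up, looking along -z (the intrinsics and any distortion apply to the point x, -y, -z); pixel columns grow to the right and rows downward; lengths in m; the calibration is good to about 2 mm. A picture is of the moment at which its call begins: read the wrist's pose just before it. There is no depth.
- arm.job_done(): hands the job in, once; it reports no verdict.
Trained networks look in a picture, given as the dict that the camera call returned (one of the last four; its "shot" number tells which), for a name from the list of things; names that differ only in an ending like _2 or _b are one class to them, and where a whole thing is asked for, a point or a joint stands for the part that bears it (a point fixed in the world has none). Each returns a list of dicts, best first, with "p" (0 to 1); they miss things now and then, are a little off and sometimes report something else, mostly with a low value. They report only what shows in the picture. A call takes as long as a camera call. They do not tell look-alikes from the thing itself.
- arm.regions_of(picture, thing): "mask" (420x560 bool, what is visible of it) and "bbox" ([centre column, centre row, width, height] in pixels, round what is visible of it).
The state is a dict: "time_s": time; "q": joint angles; "joint_vel": joint speeds; "joint_efforts": joint torques, N m; "ee_pos": TCP position; "ee_rot": TCP orientation; "force": force on the tool from outside, world axes, zero at the start; "ft_torque": the same for the moment, N m; "finger_gap": finger opening in m.
Only numpy, scipy, OpenCV 4.12 (cv2) and the standard library are available. Lean on these libraries where they do the work, as an engineer would, in place of code of your own. Each camera call takes 0.05 s, during which the arm holds its last target.

### The job

Lift the orange-sleeved double-ended driver blade out of its bench cradle, turn it end for end, and lay it back fully seated in the same cradle, so that its cross tip with the blue band sticks out at the open end and its red-banded flat tip lies in the long closed channel. Let go of it, and leave the green-sleeved blade in the other cradle alone.

Things in the scene. Friction and masses are not known exactly. Their poses are not given: they have to be found in the camera images.
- orange_blade_mid (a point): Centre of the loose blade to reverse (about 90 g): steel shank 10 mm square, 180 mm over the tips, with an orange grip sleeve 18 x 18 x 44 mm at its middle. The point is on the axis, mid-sleeve. x runs along the blade to the blue-banded cross tip, -x to the red-banded flat tip; z up. Starts seated, red end out.
- orange_blade_cross_tip (a point): The orange-sleeved blade's cross tip (blue-banded end), on its axis, 90 mm from the sleeve's middle. Axes as the blade's.
- cradle_a_seat (a point): Seat middle of the orange blade's fixed cradle, where the sleeve's centre belongs, 50 mm above the bench; x to the open end, z up. Open-topped saddle at x 34..50 mm and channel at x -102..-34 mm, end wall behind; sleeve hangs free in the gap, sides clear for fingers. Slots 14 mm wide, floor 5 mm below the point, flared to 34 mm at the tops, 15 mm above it. Play along x: 12 mm each way.
- green_blade_mid (a point): Centre of the other blade, the same but with a green sleeve, lying in the other identical cradle with its blue-banded cross tip out. To be left alone. Axes as the orange one's.
Mind the look-alikes: they are no part of the job. What is shaped like the part that bears orange_blade_mid but purple is not meant. What is shaped like the part that bears cradle_a_seat but yellow is not meant.

How it is judged:
By the outcome, as a careful person would: the job done as asked, in the order asked, and still so for the second after the job is handed in, with the robot touching nothing.
It also fails if it takes over 34 s, if anything falls off the work surface, if the arm or the gripper's body presses on something with over 40 N, if the wrist force passes 120 N, or if a joint passes its speed limit or range.

## Working session

There is one attempt and no reset: what is moved stays moved. The work goes in short steps, Python scripts to look and compute and a tool call to move; the robot and the scene stay as the last step left them, time stands still between calls to the robot, and variables do not carry over. Pictures are saved under pics/ and viewed, and the job is handed in when it is done.

Besides the shell and the picture viewer there is one more tool, called after "Emit:" by a JSON object that holds its "fn" and its "kwargs". carry_out: Moves the arm, as the interface text tells. Its arguments: {"type":"object","properties":{"motion":{"type":"array"},"newtons":{"type":"number"}},"required":["motion"]}

```bash
mkdir -p pics; ls
python3 - <<'E'
from bench import arm
import cv2
o=arm.get_obs();print(o)
print(arm.hold_point_z)
for n in ["scene","side","wrist"]:
    c=arm.camera(n)
    cv2.imwrite(f"pics/{n}0.png",c["image"][:,:,::-1])
    print(n,{k:v for k,v in c.items() if k!="image"})
    for t in ["orange_blade_mid","orange_blade_cross_tip","cradle_a_seat","green_blade_mid"]:
        try:
            for r in arm.regions_of(c,t): print(t,round(r["p"],2),r["bbox"],int(r["mask"].sum()))
        except Exception as e: print(t,e)
E
```

```text
pics
{'time_s': 0.0, 'q': array([-0.04166667,  0.70706659, -0.02758585,  1.48502837,  0.02197769,
        0.95087728, -0.07548611]), 'joint_vel': array([-4.45885850e-04,  3.06635174e-04, -3.11078048e-05,  6.14885569e-04,
        5.67464359e-05,  1.23592964e-03, -4.43817050e-04]), 'joint_efforts': array([-3.35119905e-03, -8.83210659e+01,  1.23306759e+00, -2.36173260e+01,
        1.66974653e-02,  6.38553465e-03, -2.14882397e-05]), 'ee_pos': array([ 5.74729842e-01, -3.01166239e-05,  2.30841723e-01]), 'ee_rot': array([ 1.48032562e-05,  1.57187341e+00, -7.23376433e-05]), 'force': array([-0.8512908 , -0.05522191,  0.06868946]), 'ft_torque': array([0.04116018, 0.00203645, 0.04388785]), 'finger_gap': 0.0853079491129281}
0.0187
scene {'vfov': 42.1637580221828, 'cx': 277.969623234244, 'cy': 210.5706614272203, 'pose': array([[ 0.86713061, -0.33160332,  0.37165003,  0.8735775 ],
       [ 0.49807782,  0.57470739, -0.64933035, -0.74571282],
       [ 0.00173008,  0.74816486,  0.66351063,  0.79580617],
       [ 0.        ,  0.        ,  0.        ,  1.        ]]), 'shot': 1}
orange_blade_mid 0.74 [2
[... 1201 characters left out ...]
157, 'mount': array([[ 4.28793596e-04,  3.10728877e-01, -9.50498491e-01,
        -1.42114943e-01],
       [ 8.41127113e-04,  9.50498130e-01,  3.10729138e-01,
         7.99989132e-02],
       [ 9.99999554e-01, -9.32728717e-04,  1.46205029e-04,
         8.30180083e-04],
       [ 0.00000000e+00,  0.00000000e+00,  0.00000000e+00,
         1.00000000e+00]]), 'shot': 3}
orange_blade_mid 0.7 [220.5, 362.8, 150.7, 41.5] 2367
orange_blade_mid 0.65 [179.8, 194.1, 79.4, 160.4] 2701
orange_blade_cross_tip 0.89 [220.4, 362.8, 153.9, 40.1] 2333
orange_blade_cross_tip 0.82 [180.1, 191.3, 82.7, 158.4] 2593
cradle_a_seat 0.91 [203.1, 353.0, 118.5, 94.6] 5444
green_blade_mid 0.72 [144.2, 10.6, 61.3, 20.8] 602
```

View pics/scene0.png

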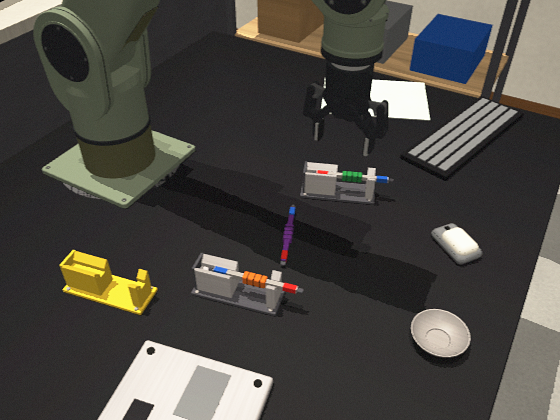

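View pics/side0.png

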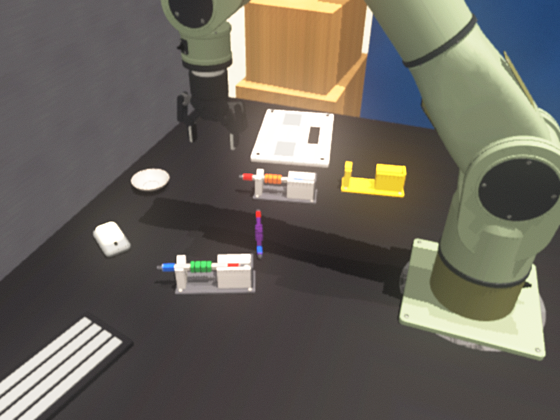

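View pics/wrist0.png

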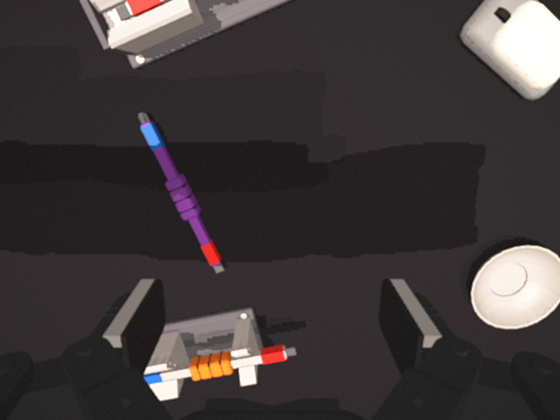

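The scene view shows the orange sleeve at about (257,281) in the grey cradle, with the red end out at (292,288). The green blade is at (351,176), and the purple and yellow items are look-alikes. In the side view orange is at (272,179), and in the wrist view at (211,366). Next I triangulate by colour within the network regions.

```bash
cat > h.py <<'E'
from bench import arm
import numpy as np, cv2
from scipy.spatial.transform import Rotation as R
from scipy.optimize import least_squares
def shot(n):
    o=arm.get_obs(); c=arm.camera(n)
    if n=="wrist":
        T=np.eye(4);T[:3,:3]=R.from_rotvec(o["ee_rot"]).as_matrix();T[:3,3]=o["ee_pos"]
        c["pose"]=T@c["mount"]
    return c
def proj(c,P):
    P=np.atleast_2d(P);f=210/np.tan(np.radians(c["vfov"]/2))
    q=(P-c["pose"][:3,3])@c["pose"][:3,:3]
    return np.c_[c["cx"]+f*q[:,0]/-q[:,2], c["cy"]-f*q[:,1]/-q[:,2]]
def tri(cs,uv,x0=(.5,-.2,.05)):
    fn=lambda x: np.concatenate([proj(c,x)[0]-u for c,u in zip(cs,uv)])
    s=least_squares(fn,x0); return s.x, s.fun
def blob(c,kind,box):
    hsv=cv2.cvtColor(c["image"],cv2.COLOR_RGB2HSV);h,s,v=[hsv[...,i].astype(int) for i in range(3)]
    ok=(s>150)&(v>70)
    m=ok&{"orange":(h>7)&(h<20),"red":(h<5)|(h>174),"blue":(h>95)&(h<125),"green":(h>45)&(h<85)}[kind]
    w=np.zeros_like(m);x0,x1,y0,y1=box;w[y0:y1,x0:x1]=1
    ys,xs=np.nonzero(m&w);return np.array([xs.mean(),ys.mean()]),len(xs),(xs.min(),xs.max(),ys.min(),ys.max())
E
cat > m1.py <<'E'
from h import *
cs=[shot(n) for n in ("scene","side","wrist")]
boxes=[(190,305,250,310),(235,325,160,200),(140,300,335,390)]
res={}
for k in ("orange","red","blue"):
    uv=[]
    for c,b in zip(cs,boxes):
        u,n,bb=blob(c,k,b);uv.append(u);print(k,u.round(1),n,bb)
    for idx in ([0,1,2],[0,2],[0,1]):
        x,r=tri([cs[i] for i in idx],[uv[i] for i in idx]);print(k,idx,x.round(4),r.round(1))
E
python3 m1.py
```

```text
orange [254.  278.9] 297 (np.int64(242), np.int64(267), np.int64(271), np.int64(287))
orange [272.5 178.7] 108 (np.int64(265), np.int64(281), np.int64(174), np.int64(183))
orange [210.6 365.9] 923 (np.int64(189), np.int64(232), np.int64(352), np.int64(380))
orange [0, 1, 2] [ 0.5114 -0.1994  0.0505] [ 0.   0.1  0.3 -0.5  0.1 -0.2]
orange [0, 2] [ 0.5114 -0.1995  0.0507] [-0. -0.  0. -0.]
orange [0, 1] [ 0.5112 -0.1985  0.0496] [ 0.2  0.   0.3 -0. ]
red [287.2 275.7] 169 (np.int64(280), np.int64(296), np.int64(250), np.int64(293))
red [247.1 176.2] 55 (np.int64(243), np.int64(251), np.int64(173), np.int64(179))
red [272.2 354.3] 377 (np.int64(261), np.int64(285), np.int64(345), np.int64(364))
red [0, 1, 2] [ 0.5737 -0.1737  0.0642] [ 4.   1.9 -0.2 -2.  -2.6  0. ]
red [0, 2] [ 0.5739 -0.1736  0.0654] [ 4.2  1.5 -2.4  0.7]
red [0, 1] [ 0.5666 -0.1707  0.062 ] [ 1.3  0.1  2.  -0.2]
blue [220.  269.8] 66 (np.int64(214), np.int64(226), np.int64(266), np.int64(273))h.py:23: RuntimeWarning: Mean of empty slice.
  ys,xs=np.nonzero(m&w);return np.array([xs.mean(),ys.mean()]),len(xs),(xs.min(),xs.max(),ys.min(),ys.max())
  ret = ret.dtype.type(ret / rcount)
Traceback (most recent call last):
  File "m1.py", line 8, in <module>
    u,n,bb=blob(c,k,b);uv.append(u);print(k,u.round(1),n,bb)
           ~~~~^^^^^^^
  File "h.py", line 23, in blob
    ys,xs=np.nonzero(m&w);return np.array([xs.mean(),ys.mean()]),len(xs),(xs.min(),xs.max(),ys.min(),ys.max())
                                                                          ~~~~~~^^
ValueError: zero-size array to reduction operation minimum which has no identity
```

```bash
cat > m1.py <<'E'
from h import *
cs=[shot(n) for n in ("scene","side","wrist")]
boxes=[(190,305,275,310),(235,325,160,200),(140,300,335,390)]
P={}
for k in ("orange","red"):
    uv=[blob(c,k,b)[0] for c,b in zip(cs,boxes)]
    for idx in ([0,1,2],[0,2]):
        x,r=tri([cs[i] for i in idx],[uv[i] for i in idx]);print(k,idx,x.round(4),r.round(1))
    P[k]=x
d=P["red"]-P["orange"];print(np.linalg.norm(d),np.degrees(np.arctan2(d[1],d[0])),d)
o=arm.get_obs();print(R.from_rotvec(o["ee_rot"]).as_matrix().round(3))
im=cs[2]["image"][290:420,100:330];cv2.imwrite("pics/w1.png",cv2.resize(im,None,fx=3.4,fy=3.4,interpolation=2)[:,:,::-1])
im=cs[0]["image"][240:330,180:320];cv2.imwrite("pics/s1.png",cv2.resize(im,None,fx=5,fy=5,interpolation=2)[:,:,::-1])
E
python3 m1.py
```

```text
orange [0, 1, 2] [ 0.5118 -0.2001  0.0497] [-0.7 -0.3  0.3 -0.4  0.5 -0.3]
orange [0, 2] [ 0.5117 -0.2002  0.0498] [-0.7 -0.4  0.4 -0.1]
red [0, 1, 2] [ 0.5764 -0.1851  0.0504] [ 0.3 -0.   0.7  0.1  0.1  0. ]
red [0, 2] [ 0.5762 -0.1852  0.0503] [ 0.1  0.  -0.1  0. ]
0.0661241044167526 13.030264169438112 [0.06442019 0.01490842 0.00041822]
[[-0.  0.  1.]
 [ 0.  1. -0.]
 [-1.  0. -0.]]
```

View pics/w1.png

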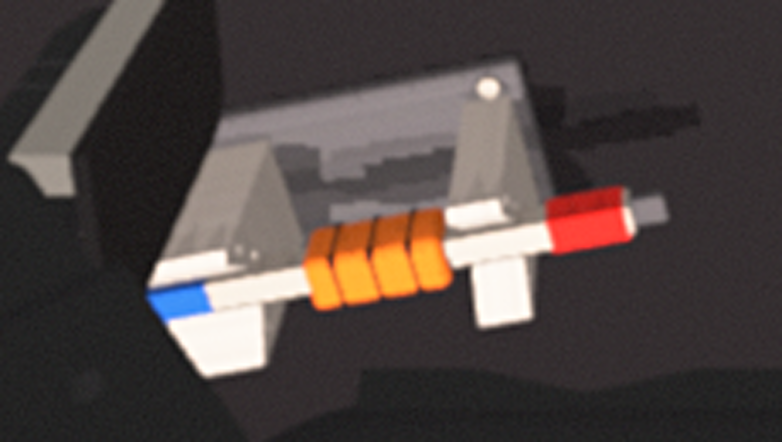

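View pics/s1.png

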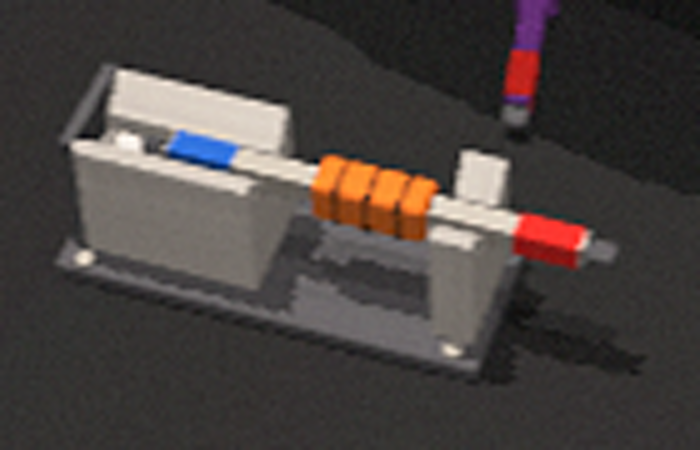

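Emit:
{"fn": "carry_out", "kwargs": {"motion": [0,0,0,-0.015,-0.04,0,1,0,0,0,-0.015,-0.04,0,1,0,0,0,-0.015,-0.04,0,1,0,0,0,-0.015,-0.03,0,1,0,0,0,0,0,0,1]}}

```text
time_s: 1.68
ee_pos: [0.5127, -0.154, 0.2312]
ee_rot: [-0.001, 1.571, 0.001]
force: [-0.3, -0.1, 0.3]
finger_gap: 0.0854
```

```bash
cat > m2.py <<'E'
from h import *
import pickle,sys
c=shot("wrist");s=shot("scene");d=shot("side");pickle.dump((c,s,d),open("v.pkl","wb"))
print(arm.get_obs()["ee_pos"],arm.get_obs()["q"].round(2))
cv2.imwrite(sys.argv[1],c["image"][:,:,::-1])
E
python3 m2.py pics/w2.png
```

```text
[ 0.51403258 -0.15091503  0.23103106] [ 0.26  0.65 -0.06  1.63  0.04  0.87  0.19]
```

View pics/w2.png

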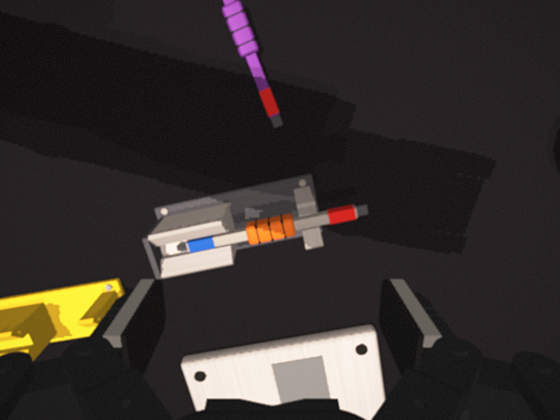

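The wrist view now shows the whole cradle: sleeve (270,229), red band (342,214), blue band (201,245) and saddle at about (308,217). I'll enlarge it to pick out the cradle edges.

```bash
python3 - <<'E'
import pickle,cv2,numpy as np
c,s,d=pickle.load(open("v.pkl","rb"))
im=c["image"][170:290,135:375];im=cv2.resize(im,None,fx=3.3,fy=3.3,interpolation=2);cv2.imwrite("pics/w2c.png",im[:,:,::-1])
E
cat > m3.py <<'E'
from h import *
import pickle
c,s,d=pickle.load(open("v.pkl","rb"))
B=[(150,375,190,270),(190,305,275,310),(235,325,160,200)]
for k in("orange","red"):
    uv=[blob(q,k,b)[0] for q,b in zip((c,s,d),B)]
    x,r=tri([c,s,d],uv);print(k,x.round(4),r.round(1))
    if k=="orange":o=x
v=x-o;yaw=np.arctan2(v[1],v[0]);print(np.degrees(yaw))
print(blob(c,"blue",B[0]), blob(c,"red",B[0]))
E
python3 m3.py
```

```text
orange [ 0.5122 -0.1995  0.049 ] [ 0.4 -0.  -0.3 -0.2  0.6  0.3]
red [ 0.5769 -0.1849  0.0501] [-0.1  0.1  0.5  0.   0.4 -0.1]
12.752738436041422
(array([200.54511278, 243.95864662]), 266, (np.int64(188), np.int64(213), np.int64(237), np.int64(251))) (array([341.27251732, 214.23325635]), 433, (np.int64(327), np.int64(356), np.int64(204), np.int64(224)))
```

View pics/w2c.png

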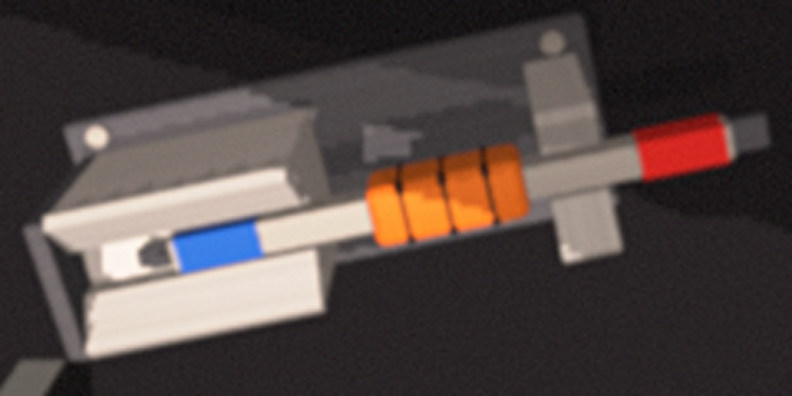

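```bash
cat > m4.py <<'E'
from h import *
import pickle
c,s,d=pickle.load(open("v.pkl","rb"))
def onplane(c,u,v,z):
    f=210/np.tan(np.radians(c["vfov"]/2))
    r=c["pose"][:3,:3]@np.array([(u-c["cx"])/f,-(v-c["cy"])/f,-1]);o=c["pose"][:3,3]
    return o+r*(z-o[2])/r[2]
P=np.array([.512,-.1995,.05]);a=np.radians(12.9);e=np.array([np.cos(a),np.sin(a),0]);n=np.array([-e[1],e[0],0])
for nm,px in {"ch near out":(325,312),"ch near in":(318,255),"ch far in":(300,205),"sad near in L":(556,205),"sad near out L":(567,262),"sad near out R":(622,250),"sad far L in":(537,150),"sad far R":(600,140),"ch end near":(87,355),"ch far end":(45,222),"wall":(25,228)}.items():
    X=onplane(c,135+px[0]/3.3,170+px[1]/3.3,.065)-P;print(nm,(X@e*1e3).round(1),(X@n*1e3).round(1))
# overlay
im=c["image"][170:290,135:375];im=cv2.resize(im,None,fx=3.3,fy=3.3,interpolation=2).copy()
import sys
S=float(sys.argv[1]);T=float(sys.argv[2])
seat=P-e*S-n*T
def line(p,q,col):
    a=[tuple(int(x) for x in (proj(c,seat+e*t[0]+n*t[1]+np.array([0,0,t[2]]))[0]-[135,170])*3.3) for t in (p,q)]
    cv2.line(im,*a,col,1)
for x0,x1 in((.034,.05),(-.102,-.034)):
    for y in(-.017,.017,): line((x0,y,.015),(x1,y,.015),(0,255,0))
    for x in(x0,x1): 
        line((x,-.017,.015),(x,-.007,0),(0,255,0));line((x,.017,.015),(x,.007,0),(0,255,0))
cv2.imwrite("pics/w2o_%s.png"%sys.argv[1],im[:,:,::-1])
E
python3 m4.py 0.005 0
```

```text
ch near out -38.9 -20.7
ch near in -36.5 -3.7
ch far in -37.5 11.5
sad near in L 29.5 -3.7
sad near out L 29.2 -20.7
sad near out R 44.4 -20.6
sad far L in 27.7 12.7
sad far R 44.5 11.8
ch end near -107.2 -18.9
ch far end -105.8 22.0
wall -111.6 21.5
```

View pics/w2o_0.005.png

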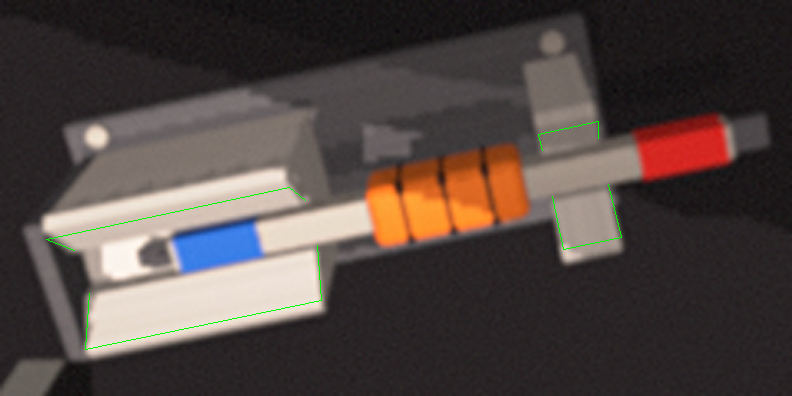

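The cradle model overlay fits with the seat 5 mm behind the sleeve centre, at about (0.507,-0.2006,0.050). The blade is at yaw 12.9°. Now I turn the jaws across the blade.

Emit:
{"fn": "carry_out", "kwargs": {"motion": [0,0,-2,0,-0.012,-0.02,1,0,0,-2,0,-0.012,-0.02,1,0,0,-2,0,-0.012,-0.02,1,0,0,-2,0,-0.012,-0.02,1,0,0,-2,0,0,-0.02,1]}}

```text
time_s: 2.45
ee_pos: [0.5175, -0.1949, 0.129]
ee_rot: [0.691, 1.453, -0.69]
force: [0.7, 0.5, 0.1]
finger_gap: 0.0856
```

Emit:
{"fn": "carry_out", "kwargs": {"motion": [0,0,-2,0,0,0,1,0,0,-2,0,0,0,1,0,0,-1.5,0,0,0,1,0,0,0,0,0,0,1]}}

```text
time_s: 2.95
ee_pos: [0.5193, -0.1898, 0.1267]
ee_rot: [1.064, 1.293, -1.063]
force: [-0.6, -0.5, -0.5]
finger_gap: 0.0855
```

```bash
cat > pose.py <<'E'
from h import *
o=arm.get_obs();M=R.from_rotvec(o["ee_rot"]).as_matrix()
print(o["time_s"],o["ee_pos"].round(4),"zyaw",np.degrees(np.arctan2(M[1,2],M[0,2])).round(2),"x",M[:,0].round(3),"zz",M[2,2].round(3),o["q"].round(2),o["force"].round(1),o["finger_gap"])
E
python3 pose.py; python3 m2.py pics/w3.png
```

```text
2.95 [ 0.5193 -0.1898  0.1267] zyaw -78.77 x [ 0.002 -0.001 -1.   ] zz 0.002 [ 0.13  0.84  0.31  1.7  -0.38  0.66 -0.72] [-0.6 -0.5 -0.5] 0.08547061764984083
[ 0.5190163  -0.1905607   0.12692082] [ 0.13  0.84  0.31  1.7  -0.38  0.66 -0.72]
```

View pics/w3.png

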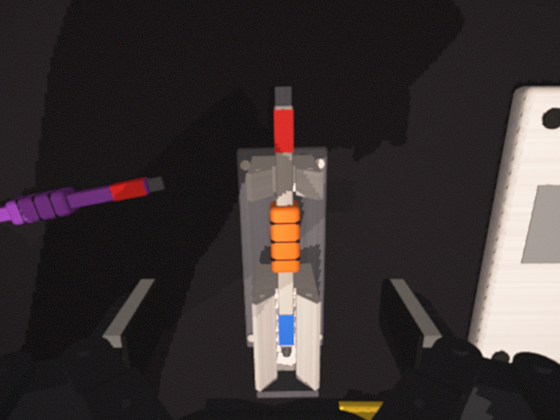

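Looking between the fingers, the blade runs almost straight up the picture: sleeve (286,238), red (284,130), blue (287,330). I'll measure it again from this pose.

```bash
cat > m5.py <<'E'
from h import *
import pickle
c,s,d=pickle.load(open("v.pkl","rb"))
B=[(200,360,90,360),(190,305,275,310),(235,325,160,200)]
o=arm.get_obs();M=R.from_rotvec(o["ee_rot"]).as_matrix()
X={}
for k in("orange","red","blue"):
    u=blob(c,k,B[0]);print(k,u)
    try:
        uv=[u[0]]+[blob(q,k,b)[0] for q,b in zip((s,d)[:1],B[1:])]
        x,r=tri([c,s],uv);print(k,x.round(4),r.round(1))
    except Exception as ex: print(ex)
    f=210/np.tan(np.radians(c["vfov"]/2));p=u[0]
    r=c["pose"][:3,:3]@np.array([(p[0]-c["cx"])/f,-(p[1]-c["cy"])/f,-1]);q=c["pose"][:3,3]
    z=.055;X[k]=q+r*(z-q[2])/r[2];print("plane",X[k].round(4))
v=X["red"]-X["orange"];print(np.degrees(np.arctan2(v[1],v[0])))
v=X["red"]-X["blue"];print(np.degrees(np.arctan2(v[1],v[0])))
print(M[:,2])
E
python3 m5.py
```

```text
orange (array([284.82337388, 237.58011634]), 1891, (np.int64(270), np.int64(299), np.int64(201), np.int64(272)))
orange [ 0.5113 -0.1999  0.0498] [ 0.  -0.4 -0.9 -0.5]
plane [ 0.5131 -0.1993  0.055 ]
red (array([283.16191562, 130.32155074]), 877, (np.int64(273), np.int64(293), np.int64(109), np.int64(152)))
red [ 0.5762 -0.1852  0.0503] [0.  0.1 0.2 0. ]
plane [ 0.5767 -0.185   0.055 ]
blue (array([285.88860759, 329.21265823]), 395, (np.int64(279), np.int64(293), np.int64(315), np.int64(344)))
zero-size array to reduction operation minimum which has no identity
plane [ 0.4482 -0.2137  0.055 ]
12.718363045168159
12.614773449251999
[ 0.19602538 -0.98059758  0.00155874]h.py:23: RuntimeWarning: Mean of empty slice.
  ys,xs=np.nonzero(m&w);return np.array([xs.mean(),ys.mean()]),len(xs),(xs.min(),xs.max(),ys.min(),ys.max())
  ret = ret.dtype.type(ret / rcount)
```

Emit:
{"fn": "carry_out", "kwargs": {"motion": [0,0,0.3,-0.007,-0.009,-0.02,1,0,0,0,0,0,-0.01,1,0,0,0,0,0,0,1]}}

```text
time_s: 3.48
ee_pos: [0.5127, -0.1992, 0.0966]
ee_rot: [1.04, 1.306, -1.037]
force: [0.6, 0.2, 0.8]
finger_gap: 0.0859
```

```bash
python3 pose.py
```

```text
3.475 [ 0.5127 -0.1992  0.0966] zyaw -76.88 x [ 0.004 -0.001 -1.   ] zz 0.001 [ 0.17  0.88  0.27  1.73 -0.39  0.58 -0.66] [0.6 0.2 0.8] 0.0858551933709546
```

Good alignment. Descend to TCP z≈0.030.

Emit:
{"fn": "carry_out", "kwargs": {"motion": [0,0,-0.05,-0.0007,0,-0.03,1,0,0,0,0,0,-0.025,1,0,0,0,0,0,-0.01,1,0,0,0,0,0,0,1]}}

```text
time_s: 3.98
ee_pos: [0.5141, -0.1985, 0.0323]
ee_rot: [1.043, 1.301, -1.037]
force: [0.0, 0.9, 0.8]
finger_gap: 0.0852
```

```bash
python3 pose.py
```

```text
3.975 [ 0.5141 -0.1985  0.0323] zyaw -77.03 x [ 0.007 -0.001 -1.   ] zz 0.003 [ 0.2   0.99  0.21  1.76 -0.43  0.44 -0.63] [0.  0.9 0.8] 0.08516352069830167
```

Emit:
{"fn": "carry_out", "kwargs": {"motion": [0,0,0,-0.0015,-0.001,-0.002,0.6,0,0,0,0,0,0,0.1,0,0,0,0,0,0,0,0,0,0,0,0,0,0,0,0,0,0,0,0,0], "newtons": 50}}

```text
time_s: 4.6
ee_pos: [0.5136, -0.1998, 0.0325]
ee_rot: [1.043, 1.298, -1.035]
force: [-0.3, -0.8, -1.3]
finger_gap: 0.0171
```

```bash
python3 pose.py
```

```text
4.6 [ 0.5136 -0.1998  0.0325] zyaw -77.02 x [ 0.01  -0.002 -1.   ] zz 0.004 [ 0.21  0.99  0.21  1.76 -0.43  0.43 -0.63] [-0.3 -0.8 -1.3] 0.017135361219451525
```

Emit:
{"fn": "carry_out", "kwargs": {"motion": [0,0,0,0,0,0.01,0,0,0,0,0,0,0.025,0,0,0,0,0,0,0.03,0,0,0,0,0,0,0.03,0,0,0,0,0,0,0.01,0]}}

```text
time_s: 5.22
ee_pos: [0.5128, -0.1996, 0.1422]
ee_rot: [1.043, 1.299, -1.036]
force: [0.0, -1.6, -1.9]
finger_gap: 0.0166
```

```bash
python3 pose.py; python3 m2.py pics/w4.png
```

```text
5.225 [ 0.5128 -0.1996  0.1422] zyaw -77.04 x [ 0.009 -0.002 -1.   ] zz 0.004 [ 0.15  0.81  0.31  1.7  -0.37  0.68 -0.68] [ 0.  -1.6 -1.9] 0.016648202134315053
[ 0.51243396 -0.19933596  0.14024503] [ 0.15  0.82  0.31  1.7  -0.37  0.67 -0.68]
```

View pics/w4.png

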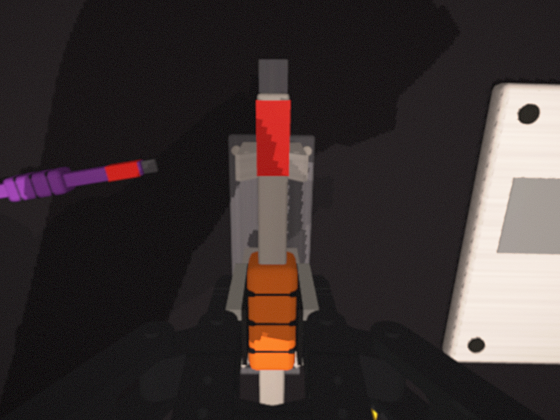

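The blade is lifted in the grip, sleeve at (272,310) between the pads, red end up the picture. Now I turn it half a revolution in the air.

Emit:
{"fn": "carry_out", "kwargs": {"motion": [0,0,2,0,0,0,0,0,0,2,0,0,0,0,0,0,2,0,0,0,0,0,0,2,0,0,0,0,0,0,2,0,0,0,0]}}

```text
time_s: 6.0
ee_pos: [0.5104, -0.1979, 0.1343]
ee_rot: [0.353, 1.546, -0.345]
force: [0.6, 0.3, -0.9]
finger_gap: 0.0175
```

Emit:
{"fn": "carry_out", "kwargs": {"motion": [0,0,2,0,0,0,0,0,0,2,0,0,0,0,0,0,2,0,0,0,0,0,0,2,0,0,0,0,0,0,2,0,0,0,0]}}

```text
time_s: 6.62
ee_pos: [0.5083, -0.1964, 0.1282]
ee_rot: [-0.353, 1.554, 0.366]
force: [-0.7, 0.1, -1.0]
finger_gap: 0.0173
```

```bash
python3 pose.py
```

```text
6.625 [ 0.5083 -0.1964  0.1282] zyaw 26.23 x [-0.015  0.005 -1.   ] zz -0.011 [ 0.42  0.81 -0.2   1.7   0.23  0.67  0.55] [-0.7  0.1 -1. ] 0.01729692678310589
```

Emit:
{"fn": "carry_out", "kwargs": {"motion": [0,-0.05,2,0,0,0.003,0,0,-0.05,2,0,0,0.003,0,0,-0.05,2,0,0,0.003,0,0,0,2,0,0,0.003,0,0,0,2,0,0,0.003,0]}}

```text
time_s: 7.25
ee_pos: [0.5061, -0.1944, 0.1376]
ee_rot: [-1.046, 1.308, 1.063]
force: [0.3, -1.0, -1.0]
finger_gap: 0.0169
```

Emit:
{"fn": "carry_out", "kwargs": {"motion": [0,0,2,0,0,0.001,0,0,0,2,0,0,0.001,0,0,0,0.5,0,0,0.001,0,0,0,0,0,0,0,0]}}

```text
time_s: 7.75
ee_pos: [0.5045, -0.1931, 0.1364]
ee_rot: [-1.34, 1.115, 1.37]
force: [-0.0, 0.5, -1.6]
finger_gap: 0.0171
```

```bash
python3 pose.py
```

```text
7.75 [ 0.5045 -0.1931  0.1364] zyaw 101.37 x [-0.017  0.006 -1.   ] zz 0.01 [ 0.61  0.85 -0.58  1.7   0.6   0.81  1.51] [-0.   0.5 -1.6] 0.017133094810260954
```

Emit:
{"fn": "carry_out", "kwargs": {"motion": [-0.04,-0.08,0.28,0.0025,-0.0075,0,0,0,0,0,0,0,0,0,0,0,0,0,0,0,0]}}

```text
time_s: 8.12
ee_pos: [0.5069, -0.2009, 0.1354]
ee_rot: [-1.363, 1.1, 1.381]
force: [-0.4, 1.1, -1.0]
finger_gap: 0.0173
```

```bash
python3 pose.py; python3 m2.py pics/w5.png
python3 - <<'E'
import pickle,cv2,numpy as np
c,s,d=pickle.load(open("v.pkl","rb"))
a=cv2.resize(s["image"][180:330,180:380],None,fx=2.6,fy=2.6,interpolation=2)
b=cv2.resize(d["image"][100:230,200:360],None,fx=2.4,fy=3*150*2.6/390/ (130*3/390) if 0 else 3.0,interpolation=2)
cv2.imwrite("pics/s5.png",a[:,:,::-1]);cv2.imwrite("pics/d5.png",b[:,:,::-1])
E
```

```text
8.125 [ 0.5069 -0.2009  0.1354] zyaw 102.74 x [-0.011  0.004 -1.   ] zz 0.006 [ 0.62  0.85 -0.59  1.69  0.61  0.81  1.54] [-0.4  1.1 -1. ] 0.017332806788994324
[ 0.50693307 -0.20085138  0.13549044] [ 0.62  0.85 -0.59  1.69  0.61  0.81  1.54]
```

View pics/w5.png

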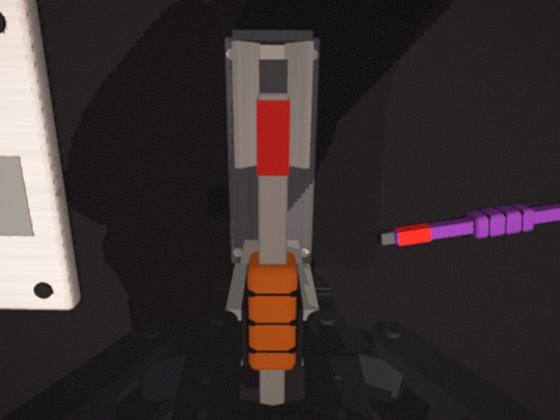

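View pics/s5.png

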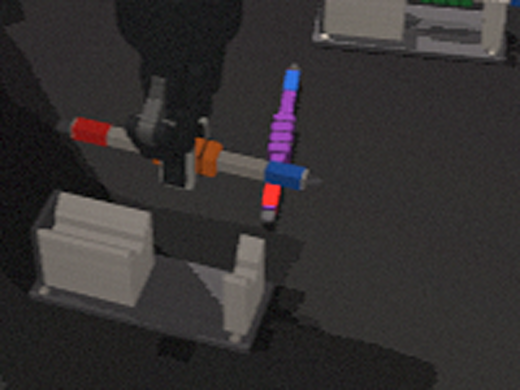

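View pics/d5.png

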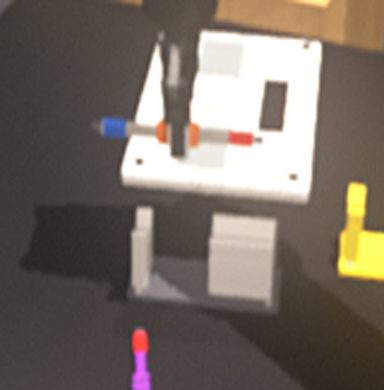

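The blade is turned, with blue toward the open end and red above the channel. I'll check both bands by triangulation, and use the cradle outline in the wrist view to confirm alignment.

```bash
cat > m6.py <<'E'
from h import *
import pickle
c,s,d=pickle.load(open("v.pkl","rb"))
X={}
for k,bs,bd in(("red",(200,228,220,240),(285,310,150,163)),("blue",(280,305,240,256),(235,255,147,160))):
    a=blob(s,k,bs);b=blob(d,k,bd);print(k,a,b)
    x,r=tri([s,d],[a[0],b[0]]);print(x.round(4),r.round(1));X[k]=x
v=X["blue"]-X["red"];print(np.linalg.norm(v),np.degrees(np.arctan2(v[1],v[0])),np.degrees(np.arcsin(v[2]/np.linalg.norm(v))));print("mid",(X["blue"]+X["red"])/2)
# overlay cradle model on wrist
seat=np.array([.507,-.2006,.05]);a=np.radians(12.8);e=np.array([np.cos(a),np.sin(a),0]);n=np.array([-e[1],e[0],0])
im=cv2.resize(c["image"][20:330,180:370],None,fx=1.9*1,fy=1.9,interpolation=2).copy()
def line(p,q):
    cv2.line(im,*[tuple(int(x) for x in (proj(c,seat+e*t[0]+n*t[1]+np.array([0,0,t[2]]))[0]-[180,20])*1.9) for t in(p,q)],(0,255,0),1)
for x0,x1 in((.034,.05),(-.102,-.034)):
    for y in(-.017,.017,): line((x0,y,.015),(x1,y,.015))
    for x in(x0,x1):
        line((x,-.017,.015),(x,-.007,0));line((x,.017,.015),(x,.007,0))
cv2.imwrite("pics/w5o.png",im[:,:,::-1])
E
python3 m6.py
```

```text
h.py:23: RuntimeWarning: Mean of empty slice.
  ys,xs=np.nonzero(m&w);return np.array([xs.mean(),ys.mean()]),len(xs),(xs.min(),xs.max(),ys.min(),ys.max())
  ret = ret.dtype.type(ret / rcount)
Traceback (most recent call last):
  File "m6.py", line 6, in <module>
    a=blob(s,k,bs);b=blob(d,k,bd);print(k,a,b)
                     ~~~~^^^^^^^^
  File "h.py", line 23, in blob
    ys,xs=np.nonzero(m&w);return np.array([xs.mean(),ys.mean()]),len(xs),(xs.min(),xs.max(),ys.min(),ys.max())
                                                                          ~~~~~~^^
ValueError: zero-size array to reduction operation minimum which has no identity
```

```bash
sed -i 's/(285,310,150,163)/(285,312,138,155)/;s/(235,255,147,160)/(235,256,134,152)/' m6.py; python3 m6.py
```

```text
red (array([214.47008547, 230.06837607]), 117, (np.int64(208), np.int64(222), np.int64(225), np.int64(235))) (array([300.0952381 , 145.76190476]), 21, (np.int64(296), np.int64(304), np.int64(145), np.int64(147)))
[ 0.4447 -0.2141  0.1527] [ 0.2  0.1  0.3 -0.1]
blue (array([288.8034188 , 246.76068376]), 117, (np.int64(282), np.int64(296), np.int64(242), np.int64(252))) (array([246.55, 141.25]), 20, (np.int64(244), np.int64(250), np.int64(140), np.int64(143)))
[ 0.5755 -0.1867  0.1543] [ 0.6  0.1  0.9 -0.1]
0.13359243671591475 11.827054506535262 0.6871784661633291
mid [ 0.51010243 -0.2004049   0.15348071]
```

View pics/w5o.png

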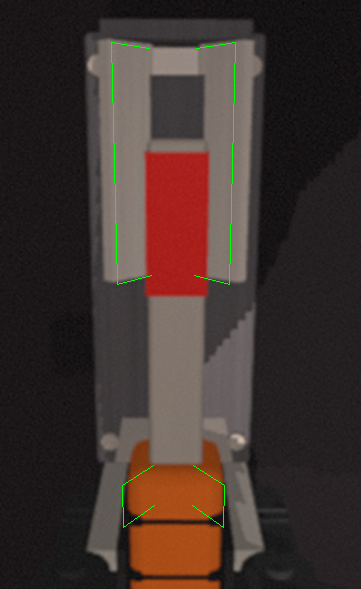

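Lateral alignment is good: blade centre column and channel centre agree to within 1 px. The blade is level to within 0.7° and its middle is over the seat. Next I lower it in stages.

Emit:
{"fn": "carry_out", "kwargs": {"motion": [0,0,0,-0.001,0,-0.03,0,0,0,0,0,0,-0.03,0,0,0,0,0,0,0,0]}}

```text
time_s: 8.65
ee_pos: [0.5063, -0.2007, 0.0748]
ee_rot: [-1.364, 1.099, 1.38]
force: [0.3, 1.3, -0.4]
finger_gap: 0.0172
```

```bash
python3 pose.py; python3 m2.py pics/w6.png
```

```text
8.65 [ 0.5063 -0.2007  0.0748] zyaw 102.75 x [-0.009  0.003 -1.   ] zz 0.005 [ 0.58  0.94 -0.52  1.73  0.7   0.67  1.47] [ 0.3  1.3 -0.4] 0.017189725783504008
[ 0.50744318 -0.20114286  0.07694562] [ 0.59  0.94 -0.52  1.73  0.7   0.67  1.47]
```

View pics/w6.png

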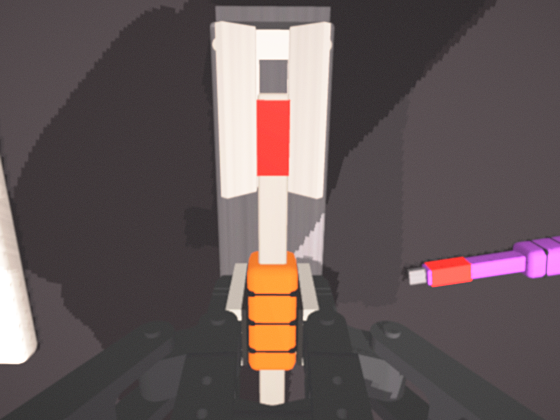

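The red end (273,137) is centred over the channel, whose walls run 212–333 (centre 272). I lower it the rest of the way.

Emit:
{"fn": "carry_out", "kwargs": {"motion": [0,0,0,0,0,-0.02,0,0,0,0,0,0,-0.012,0,0,0,0,0,0,-0.006,0,0,0,0,0,0,0,0]}}

```text
time_s: 9.3
ee_pos: [0.5091, -0.2018, 0.0413]
ee_rot: [-1.37, 1.097, 1.372]
force: [-1.2, 0.6, -0.8]
finger_gap: 0.0171
```

```bash
python3 pose.py
```

```text
9.3 [ 0.5091 -0.2018  0.0413] zyaw 102.69 x [-0.001  0.    -1.   ] zz 0.0 [ 0.56  0.99 -0.47  1.74  0.75  0.6   1.43] [-1.2  0.6 -0.8] 0.017129717267515096
```

Emit:
{"fn": "carry_out", "kwargs": {"motion": [0.02,0.1,0,-0.002,0.001,-0.004,0,0,0,0,0,0,-0.003,0,0,0,0,0,0,0,0]}}

```text
time_s: 9.68
ee_pos: [0.5073, -0.2008, 0.0347]
ee_rot: [-1.364, 1.101, 1.379]
force: [0.4, 0.5, -1.1]
finger_gap: 0.0171
```

```bash
python3 pose.py
```

```text
9.675 [ 0.5073 -0.2008  0.0347] zyaw 102.67 x [-0.01   0.002 -1.   ] zz 0.004 [ 0.56  1.   -0.47  1.74  0.75  0.59  1.42] [ 0.4  0.5 -1.1] 0.01708780161363272
```

Emit:
{"fn": "carry_out", "kwargs": {"motion": [0,0,0,0,0,-0.002,0,0,0,0,0,0,0,0]}}

```text
time_s: 9.93
ee_pos: [0.5074, -0.2009, 0.0327]
ee_rot: [-1.364, 1.101, 1.379]
force: [0.8, -0.7, -1.5]
finger_gap: 0.0173
```

```bash
python3 pose.py; python3 m2.py pics/w7.png;python3 - <<'E'
import pickle,cv2,numpy as np
c,s,d=pickle.load(open("v.pkl","rb"))
cv2.imwrite("pics/s7.png",cv2.resize(s["image"][220:330,170:330],None,fx=4,fy=4,interpolation=2)[:,:,::-1])
E
```

```text
9.925 [ 0.5074 -0.2009  0.0327] zyaw 102.67 x [-0.01   0.002 -1.   ] zz 0.004 [ 0.56  1.   -0.46  1.74  0.75  0.59  1.42] [ 0.8 -0.7 -1.5] 0.01733330389579416
[ 0.50744259 -0.20088499  0.03283587] [ 0.56  1.   -0.46  1.74  0.75  0.59  1.42]
```

View pics/s7.png

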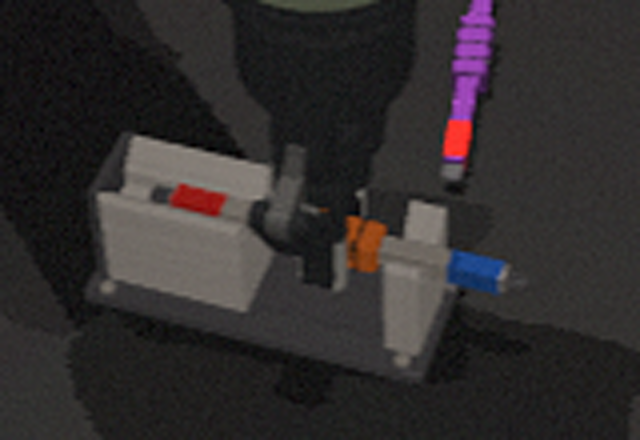

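The blade is in its slots, red in the channel and blue out at the open end. Now I release it and rise.

Emit:
{"fn": "carry_out", "kwargs": {"motion": [0,0,0,0,0,-0.001,0,0,0,0,0,0,0,0.4,0,0,0,0,0,0,0.8,0,0,0,0,0,0,1,0,0,0,0,0,0,1]}}

```text
time_s: 10.7
ee_pos: [0.5077, -0.201, 0.0325]
ee_rot: [-1.365, 1.101, 1.378]
force: [-0.4, -0.5, -0.5]
finger_gap: 0.085
```

Emit:
{"fn": "carry_out", "kwargs": {"motion": [0,0,0,0,0,0,1,0,0,0,0,0,0.03,1,0,0,0,0,0,0.04,1,0,0,0,0,0,0.04,1,0,0,0,0,0,0.04,1]}}

```text
time_s: 11.32
ee_pos: [0.5061, -0.2002, 0.1844]
ee_rot: [-1.361, 1.102, 1.383]
force: [0.3, -0.7, -0.3]
finger_gap: 0.0854
```

Emit:
{"fn": "carry_out", "kwargs": {"motion": [0,0,0,0,0.02,0.03,1,0,0,0,0,0.02,0.03,1,0,0,0,0,0,0,1]}}

```text
time_s: 11.7
ee_pos: [0.5065, -0.1593, 0.2489]
ee_rot: [-1.364, 1.101, 1.379]
force: [-0.0, -0.4, -0.3]
finger_gap: 0.0852
```

```bash
python3 pose.py; python3 m2.py pics/w8.png;python3 - <<'E'
import pickle,cv2,numpy as np
c,s,d=pickle.load(open("v.pkl","rb"))
cv2.imwrite("pics/s8.png",cv2.resize(s["image"][220:330,170:330],None,fx=4,fy=4,interpolation=2)[:,:,::-1])
E
cat > m7.py <<'E'
from h import *
import pickle
c,s,d=pickle.load(open("v.pkl","rb"))
X={}
hits=arm.regions_of(c,"orange_blade_mid");print([(round(h["p"],2),h["bbox"]) for h in hits])
W=(200,360,40,419)
for k,bs,bd in(("red",(200,245,255,290),(270,325,160,200)),("orange",(230,280,265,295),(250,295,165,195)),("blue",(270,310,270,305),(230,265,165,190))):
    try:
        B=[blob(q,k,b) for q,b in((c,W),(s,bs),(d,bd))]
        x,r=tri([c,s,d],[b[0] for b in B]);print(k,x.round(4),r.round(1),[b[1] for b in B]);X[k]=x
    except Exception as ex: print(k,ex)
E
python3 m7.py
```

```text
11.7 [ 0.5065 -0.1593  0.2489] zyaw 102.69 x [-0.009  0.002 -1.   ] zz 0.004 [ 0.6   0.69 -0.68  1.6   0.48  1.04  1.57] [-0.  -0.4 -0.3] 0.08517741433746223
[ 0.5054455  -0.16101191  0.24629292] [ 0.6   0.69 -0.68  1.6   0.48  1.04  1.57]
[(0.81, [400.3, 177.8, 169.8, 35.0]), (0.73, [228.1, 164.7, 19.1, 194.4])]
red zero-size array to reduction operation minimum which has no identity
orange [ 0.5102 -0.2004  0.0498] [ 0.2  0.   0.   0.3  0.3 -0.4] [930, 292, 130]
blue [ 0.5754 -0.1862  0.0511] [-0.1 -0.1  0.4 -0.   0.2 -0.1] [263, 105, 20]h.py:23: RuntimeWarning: Mean of empty slice.
  ys,xs=np.nonzero(m&w);return np.array([xs.mean(),ys.mean()]),len(xs),(xs.min(),xs.max(),ys.min(),ys.max())
  ret = ret.dtype.type(ret / rcount)
```

View pics/w8.png

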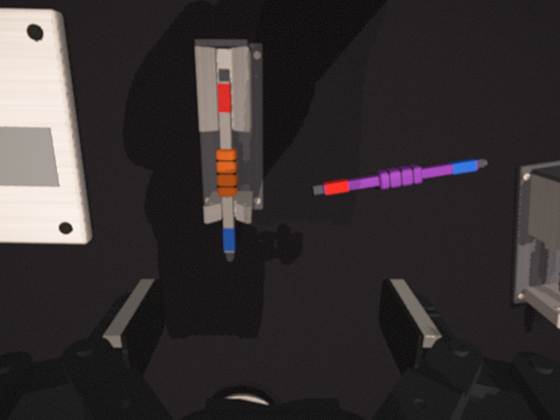

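View pics/s8.png

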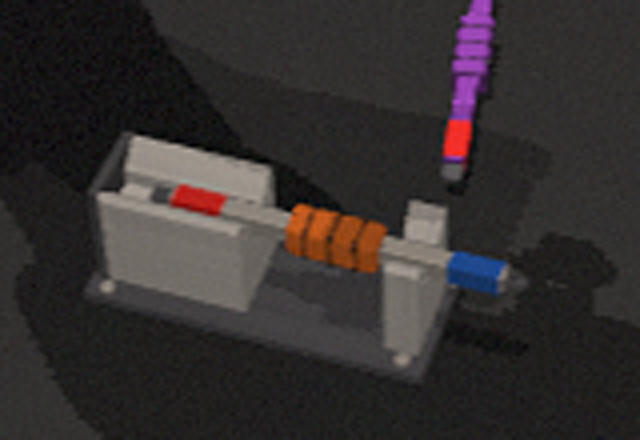

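The blade lies in both slots: sleeve centre (226,172) in the wrist view, blue tip out at (230,240), red in the channel at (224,97). The sleeve stands at 49.8 mm and the fingers are clear. Handing in.

```bash
python3 -c "
from bench import arm
print(arm.job_done())"
```

```text
the job is handed in; nothing more can be done
None
```

The orange blade is back in its own cradle, turned end for end, and the job is handed in. Its blue-banded cross tip sticks out at the open end and its red-banded flat tip lies in the channel. I gripped it by the sleeve, turned it 180° above the cradle, lowered it, let go and backed off. This took about 12 s of the 34 s allowed.

**Seating:** measured from three views, the sleeve's centre is at (0.510, -0.200, 0.050) m. The sleeve stands 49.8 mm high and the blue band 51.1 mm; before the move the sleeve read about 49 to 50 mm and the then-exposed red band about 50.4 mm. The blade sits about 3 mm toward the open end of my measured seat, within the 12 mm of play.

**Forces and contact:** the last state before handing in showed the gripper open and clear. Every force I read during the work was under about 2 N. I never commanded a move near the green blade, but I did not measure it again at the end.

**Checks that failed or disagreed:**
- The last triangulation of the red band failed because it was too little visible in the side view. I judged that end by eye from the wrist and scene views.
- In the air, the blade's middle measured about 3 mm further along than the gripper position suggested, which agrees with the 3 mm offset after placing.

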